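Top up the tilt-out nut bin

TASK

Top up the nut bin on the worktop left of the range: pull its white front open all the way to the stop, then tip all six walnuts out of the steel scoop into it, keeping the fingers off the nuts. Set the empty scoop down upright on the cooktop or worktop, leave the bin fully open, and do not disturb the things standing round about.

Things in the scene. Friction and masses are not known exactly. Their poses are not given: they have to be found in the camera images.
- bin_unit: Small wooden counter-top housing of the nut bin, fixed, 110 deep x 180 wide x 180 mm high, standing on the worktop left of the range. Origin on the worktop under the middle of its closed front; x points into the housing (away from its front), y along its width, z up.
- bin_front (a joint): Tilt of the white bin front, rad: 0 shut, 0.70 at its stop. It turns about a level hinge line along the housing's y, 20 mm above the worktop, and its top swings out towards the robot's side (housing -x). The hinge is stiff (0.15 N m of friction): it stays at any angle where it is left; 2 to 3 N at the pull moves it.
- bin_hinge (a point): Middle of the hinge line at the foot of the white front (20 mm above the worktop). Its axes turn with the front: when shut they equal those of the housing; z runs up along the front, x into the bin. At the stop its mouth lies between the front's upper edge (92 mm out from the housing and 129 mm above the worktop) and the edge of the housing's top board (168 to 180 mm up).
- bin_pull (a point): Middle of the wooden fin-shaped pull on the front: an upright slab 14 mm thick (along y), 36 mm high, standing 42 mm out of the face; 30 mm out and 115 mm up from the hinge in the front's axes. Pinch it across its 14 mm, from above or from a tilt. Axes turn with the front.
- bin_in (a point): Middle of the bin's inner floor, 42 mm behind and 5 mm above the hinge in the front's axes (axes turn with the front). The bin behind the front is an open-topped box, inside about 74 deep x 142 wide mm; its front is 142 mm high, back wall 100 mm, sides 100 to 130 mm.
- scoop: Loose steel scoop (0.14 kg) standing on the cooktop with the walnuts in it: tray 96 long (x) x 70 wide (y), walls 34 mm high at the back and 24 mm at the front, floor 3 mm; the end at +x is open. Origin under the middle of the tray, z up, x towards the open end. Nuts slide or tumble out over the open end when the tray is tipped open end down by about 45 to 65 degrees.
- scoop_grip (a point): Grip point on the scoop's grey handle, a bar 18 mm wide (along scoop y) x 14 mm thick x 90 mm long, that rises backwards (to scoop -x) from the back wall at 50 degrees from level. The point is on its centre line, 81 mm behind and 68 mm above the scoop's origin, and about 32 mm from its upper end. Pinch it across y. Axes as the scoop's.
- scoop_lip (a point): Middle of the open end's edge, on the tray floor, 48 mm ahead of the scoop's origin and 3 mm up. Take care above the scoop: a microwave hangs over the back of the cooktop, its underside 0.46 m up, from x = 0.57 m on.
- walnut_0: Walnut, orange-brown, hard, 28 mm across and 25 mm high with a small flat at each end, 12 g. Origin at the middle of its lower flat. One of six that lie in the scoop, two abreast, in three rows.
- walnut_1: Walnut, orange-brown, hard, 28 mm across and 25 mm high with a small flat at each end, 12 g. Origin at the middle of its lower flat. One of six that lie in the scoop, two abreast, in three rows.
- walnut_2: Walnut, orange-brown, hard, 28 mm across and 25 mm high with a small flat at each end, 12 g. Origin at the middle of its lower flat. One of six that lie in the scoop, two abreast, in three rows.
- walnut_3: Walnut, orange-brown, hard, 28 mm across and 25 mm high with a small flat at each end, 12 g. Origin at the middle of its lower flat. One of six that lie in the scoop, two abreast, in three rows.
- walnut_4: Walnut, orange-brown, hard, 28 mm across and 25 mm high with a small flat at each end, 12 g. Origin at the middle of its lower flat. One of six that lie in the scoop, two abreast, in three rows.
- walnut_5: Walnut, orange-brown, hard, 28 mm across and 25 mm high with a small flat at each end, 12 g. Origin at the middle of its lower flat. One of six that lie in the scoop, two abreast, in three rows.
- tin: Bystander: green tin, 75 mm across, 58 mm high, on the near left of the cooktop. Origin under its middle.
- shaker: Bystander: glass salt shaker, 44 mm across, 90 mm high, on the worktop behind the bin. Origin under its middle.
- spice: Bystander: spice jar with a black lid, 41 mm across, 105 mm high, on the left of the cooktop. Origin under its middle.
- timer: Bystander: egg timer, 67 mm across, 66 mm high, on the right of the cooktop. Origin under its middle.

How it is judged:
By the outcome, as a careful person would: the job done as asked, in the order asked, and still so for the second after the job is handed in, with the robot touching nothing.
It also fails if it takes over 72 s, if anything falls off the work surface, if the arm or the gripper's body presses on something with over 40 N, if the wrist force passes 120 N, or if a joint passes its speed limit or range.

ROBOT

A 6-joint arm with a two-finger parallel gripper is mounted at the origin on a cart in front of the work surface, level with it; the furniture and walls round the work are solid. World frame = base frame: x ahead of the robot, y to its left, z up, the work surface at z = 0. Lengths are in m, angles in rad, forces in N, time in s.
With the tool pointing down it reaches from about 0.275 to 0.975 m from the base axis. Payload 8.4 kg.
Tool frame: the origin (TCP) lies on the centre line of the jaws, within the pads' length; the fingertips stand ctrl.finger_overhang ahead of it and the grasp point (between the pads) lies 11 mm behind it (ctrl.finger_overhang is the distance from the TCP to the fingertips, in m); z points along the fingers, y is the line along which they close (so a half turn about z gives the same grasp; the last joint's range is limited). The gripper opens to 92 mm and grips with 3 to 60 N. Pads are 20 mm wide; open, the fingers measure 128 mm over their backs; the gripper's body (75 mm by 189 mm) begins 69 mm behind the grasp point.
Start: joints at [-1.345, 0.353, 1.633, -0, 1.155, -0.002], TCP at [0.141, -0.609, 0.223] pointing down, gripper open.
Joint ranges: [-2.63, 2.63], [-0.92, 2.1], [0.06, 2.66], [-1.3, 4.44], [0, 2.69], [-3.02, 3.02]. Speed limits (rad/s): [2.22, 2.22, 2.79, 3.14, 3.14, 3.14].

INTERFACE

Orientations are given as [roll, pitch, yaw] about the fixed x, y, z axes, in that order (R = Rz(yaw) Ry(pitch) Rx(roll)).
In Python, from rig import ctrl gives the robot as it stands.
- The arm moves only by the tool send_rows, never from a script. Its argument "targets" is one flat list of numbers, 6 for each row, row after row: the shift along the tool's x, y, z in cm, then the turn, a rotation vector about the tool's x, y, z in degrees. A call has 1 to 8 rows; each row shifts and turns the commanded pose from where the row before left it, along the tool's axes as they then stand; what a row does not reach is not made up. A row lasts 1/12 s, in which the tool goes at most 41.7 mm and 7.16 degrees, less where a joint would pass 70% of its speed; a pose out of reach is approached as far as the arm can. A call with a gripper value outside its range is refused whole. "jaw" is the opening, from 0 (shut) to 1 (fully open), set as the call begins (left out, the last holds). The fingers move at their own pace and stop on an object; "newtons" is the grip in N (left out, the last holds). Time passes only in rows, so rows that do not move let the fingers close. It gives the time, the measured TCP pose, the force, the opening and the grip force at its end, in the units of the state.
- ctrl.read_state(): the state, without advancing time (a new reading comes with each control period).
- ctrl.read_camera(name): name is "scene" or "top" or "wrist"; returns a dict with "img" (400x640x3 uint8, red, green, blue), "fx", "fy", "cx", "cy" (pixels), "rvec" (rotation vector, rad) and "tvec" (3), from world to camera coordinates, as OpenCV has them. Camera axes: x right, y down, z forward; pixel columns grow to the right and rows downward; lengths in m; the calibration is good to about 2 mm. A picture is of the moment at which its call begins. There is no depth.
- ctrl.close_job(): hands the job in; it is judged then, once.
Trained networks look in a picture, given as the dict that the camera call returned (one of the last four; its "shot" number tells which), for a name from the list of things; names that differ only in an ending like _2 or _b are one class to them, and where a whole thing is asked for, a point or a joint stands for the part that bears it (a point fixed in the world has none). Each returns a list of dicts, best first, with "p" (0 to 1); they miss things now and then, are a little off and sometimes report something else, mostly with a low value. They report only what shows in the picture. A call takes as long as a camera call.
- ctrl.look_for(name, picture): "bbox" ([left, top, right, bottom] as shares, 0 to 1, of the picture: columns of its width, rows of its height, round what is visible of it).
- ctrl.regions_of(name, picture): "mask" (400x640 bool, what is visible of it) and "bbox" ([left, top, right, bottom] as shares, 0 to 1, of the picture: columns of its width, rows of its height, round what is visible of it).
- ctrl.pinpoint(name, picture): "xy" ([column, row] as shares, 0 to 1, of the picture: columns of its width, rows of its height: a listed point, or the origin of a listed thing).
The state is a dict: "time_s": time; "joint_positions": joint angles; "joint_vel": joint speeds; "joint_torque": joint torques, N m; "position": TCP position; "tool_rot": TCP orientation; "force": force on the tool from outside, world axes, zero at the start; "ft_torque": the same for the moment, N m; "finger_gap": finger opening in m; "grasp_force": force on a finger pad.
Only numpy, scipy, OpenCV 4.12 (cv2) and the standard library are available. Lean on these libraries where they do the work, as an engineer would, in place of code of your own. Each camera call takes 0.05 s, during which the arm holds its last target. There are 200 camera calls.

## Working session

There is one attempt and no reset: what is moved stays moved. The work goes in short steps, Python scripts to look and compute and a tool call to move; the robot and the scene stay as the last step left them, time stands still between calls to the robot, and variables do not carry over. Pictures are saved under pics/ and viewed, at most 10 in all, crops included, and the job is handed in when it is done.

Besides the shell and the picture viewer there is one more tool, called as a command line: name --argument value ..., lists and objects as JSON in quotes. send_rows: Moves the arm, as the interface text tells. Its arguments: {"type":"object","properties":{"targets":{"type":"array"},"jaw":{"type":"number"},"newtons":{"type":"number"}},"required":["targets"]}

```bash
ls; mkdir -p pics
cat > h.py <<'E'
from rig import ctrl
import numpy as np, cv2
from scipy.spatial.transform import Rotation as R
def cam(n,save=None):
    c=ctrl.read_camera(n)
    if save: cv2.imwrite('pics/'+save,c['img'][:,:,::-1])
    return c
def P(c):
    return R.from_rotvec(np.ravel(c['rvec'])).as_matrix(),np.ravel(c['tvec'])
def ray(c,xy):
    Rm,t=P(c);u,v=xy[0]*640,xy[1]*400
    d=Rm.T@np.array([(u-c['cx'])/c['fx'],(v-c['cy'])/c['fy'],1]);return -Rm.T@t,d/np.linalg.norm(d)
def onz(c,xy,z):
    o,d=ray(c,xy);return o+d*(z-o[2])/d[2]
def tri(obs):
    A=np.zeros((3,3));b=np.zeros(3)
    for c,xy in obs:
        o,d=ray(c,xy);M=np.eye(3)-np.outer(d,d);A+=M;b+=M@o
    x=np.linalg.solve(A,b)
    e=[np.linalg.norm((np.eye(3)-np.outer(d,d))@(x-o)) for o,d in (ray(c,xy) for c,xy in obs)]
    return x,max(e)
def proj(c,p):
    Rm,t=P(c);q=Rm@np.array(p)+t
    return c['fx']*q[0]/q[2]+c['cx'],c['fy']*q[1]/q[2]+c['cy']
E
python3 - <<'E'
from h import *
np.set_printoptions(precision=4,suppress=True)
s=cam('scene','s0.png');t=cam('top','t0.png')
print(ctrl.finger_overhang,{k:v for k,v in ctrl.read_state().items()})
for c in (s,t): print(P(c)[0].T@-P(c)[1],c['fx'])
for n in ['bin_unit','bin_hinge','bin_pull','bin_in','scoop','scoop_grip','scoop_lip','tin','shaker','spice','timer']:
    a=ctrl.pinpoint(n,s)[:2];b=ctrl.pinpoint(n,t)[:2]
    print(n,[(np.round(np.array(x['xy'])*[640,400],1),round(x['p'],2)) for x in a],[(np.round(np.array(x['xy'])*[640,400],1),round(x['p'],2)) for x in b], tri([(s,a[0]['xy']),(t,b[0]['xy'])]) if a and b else '')
E
```

```text
pics
0.008 {'time_s': 0.1, 'joint_positions': array([-1.3454,  0.3536,  1.634 , -0.    ,  1.1552, -0.0024]), 'joint_vel': array([ 0.003 , -0.0021, -0.0012, -0.0003,  0.0003, -0.001 ]), 'joint_torque': array([  0.0012, -59.4902, -33.4929,   0.07  ,   0.0183,  -0.    ]), 'position': array([ 0.141 , -0.6084,  0.222 ]), 'tool_rot': array([-3.1404,  0.    ,  0.2278]), 'force': array([-0.2352,  0.3108,  0.8716]), 'ft_torque': array([ 0.0095, -0.0228, -0.0074]), 'grasp_force': 0.0, 'finger_gap': 0.09171771024542931}
[-0.4089 -0.7118  0.6926] 486.039953409158
[ 0.1103 -0.1284  1.4429] 492.1027152809818
bin_unit [(array([208.1, 214.3]), 0.72)] [(array([205.6, 201.5]), 0.86)] (array([0.5137, 0.3564, 0.0072]), np.float64(0.005358571830366226))
bin_hinge [(array([205. , 205.6]), 0.97)] [] 
bin_pull [] [(array([198.6, 198. ]), 0.73)] 
bin_in [] [(array([199.3, 185. ]), 0.79), (array([360.9, 246.9]), 0.74)] 
scoop [(array([345.7, 265.5]), 0.71), (array([276.9, 234.4]), 0.58)] [(array([205.5, 196.5]), 0.65), (array([363.5, 237.1]), 0.61)] (array([ 0.6345,  0.1769, -0.099 ]), np.float64(0.2332592501
[... 286 characters left out ...]
0.42)] (array([ 0.5738, -0.1389,  0.0023]), np.float64(0.0006866118479526771))
tin [(array([251.1, 260.5]), 0.77)] [(array([365.2, 256.9]), 0.64), (array([284.1, 255.5]), 0.56)] (array([ 0.3601, -0.0977,  0.1147]), np.float64(0.09268476347239904))
shaker [(array([283. , 198.4]), 0.68), (array([350.1, 255.3]), 0.55)] [(array([257.8, 136.8]), 0.77)] (array([ 0.7762,  0.269 , -0.0109]), np.float64(0.006722540710737693))
spice [(array([277.4, 232.9]), 0.89)] [(array([291.4, 210.2]), 0.58)] (array([0.5463, 0.0947, 0.0116]), np.float64(0.0006661309186364595))
timer [(array([424.2, 294.3]), 0.82)] [(array([436.2, 250.4]), 0.67)] (array([ 0.5402, -0.3646, -0.0082]), np.float64(0.004184398123086575))
```

View pics/s0.png

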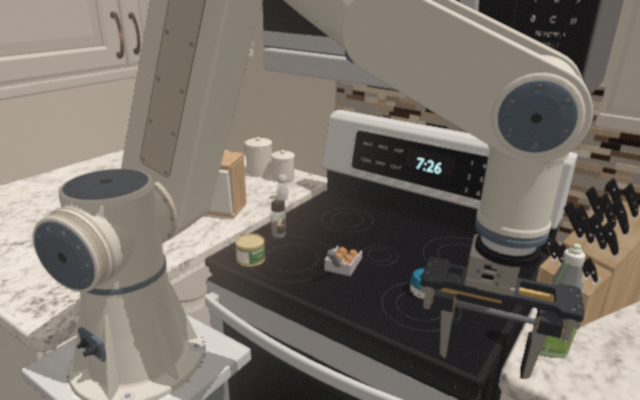

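View pics/t0.png

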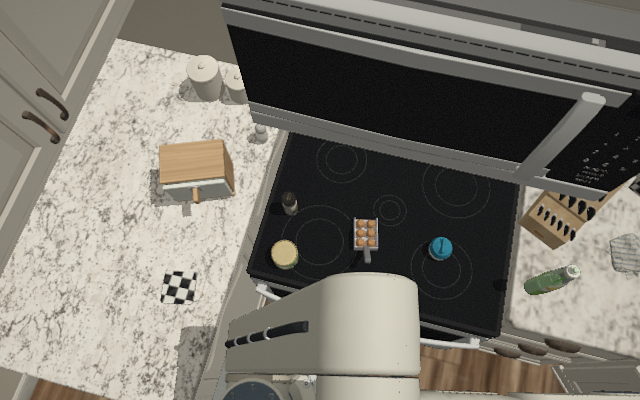

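The scene view shows the scoop with nuts at (345,258) and the bin at (228,185), partly hidden by the arm. The top view shows the bin roof at (195,165) with its pull at (196,195), and the scoop at (366,235) with the tin and spice to its left.

Run:
```python
from h import *
np.set_printoptions(precision=4,suppress=True)
t=cam('top');s=cam('scene')
a=cv2.resize(t['img'][125:225,145:265],None,fx=5,fy=5,interpolation=2)
cv2.imwrite('pics/c1.png',a[:,:,::-1])
b=cv2.resize(s['img'][140:230,140:250],None,fx=5,fy=5,interpolation=2)
cv2.imwrite('pics/c2.png',b[:,:,::-1])
for n in ['bin_pull','bin_hinge']:
  for c,l in((t,'t'),(s,'s')):
    for r in ctrl.pinpoint(n,c)[:2]: print(n,l,r['p'],np.array(r['xy'])*[640,400],onz(c,r['xy'],.135),onz(c,r['xy'],.02))
    for r in ctrl.regions_of(n,c)[:2]: print(n,l,'mask',r['p'],np.array(r['bbox'])*[640,400,640,400])
```

```text
bin_pull t 0.93 [198.272 196.52 ] [0.4833 0.3414 0.135 ] [0.516  0.3828 0.02  ]
bin_pull t mask 0.86 [164.608 177.92  234.176 201.8  ]
bin_pull t mask 0.25 [271.424 239.4   297.984 267.48 ]
bin_pull s 0.69 [250.88 259.88] [ 0.2457 -0.0822  0.135 ] [0.3807 0.0477 0.02  ]
bin_pull s 0.2 [337.6  264.12] [ 0.3415 -0.2426  0.135 ] [ 0.4963 -0.1458  0.02  ]
bin_pull s mask 0.55 [208.   167.68 238.4  216.12]
bin_hinge t 0.83 [204.992 194.92 ] [0.4925 0.3246 0.135 ] [0.5261 0.3644 0.02  ]
bin_hinge t mask 0.64 [161.728 176.6   236.224 202.6  ]
bin_hinge s 0.79 [206.592 205.2  ] [0.3803 0.1977 0.135 ] [0.543  0.3852 0.02  ]
bin_hinge s 0.28 [278.72 231.6 ] [ 0.3798 -0.0495  0.135 ] [0.5424 0.0871 0.02  ]
bin_hinge s mask 0.83 [208.    168.12  232.832 210.   ]
bin_hinge s mask 0.47 [279.808 172.6   289.088 201.12 ]
```

View pics/c1.png

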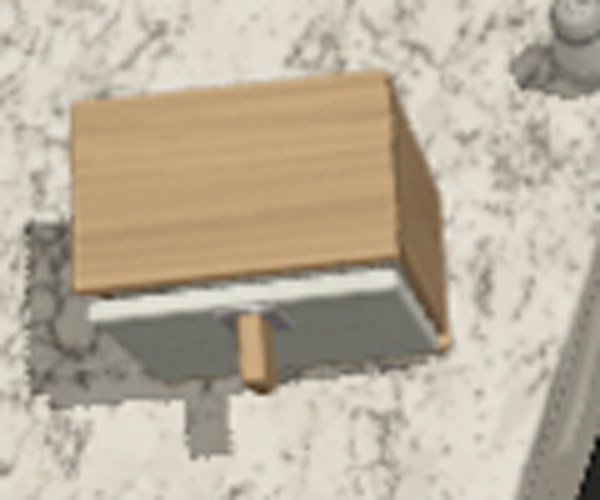

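View pics/c2.png

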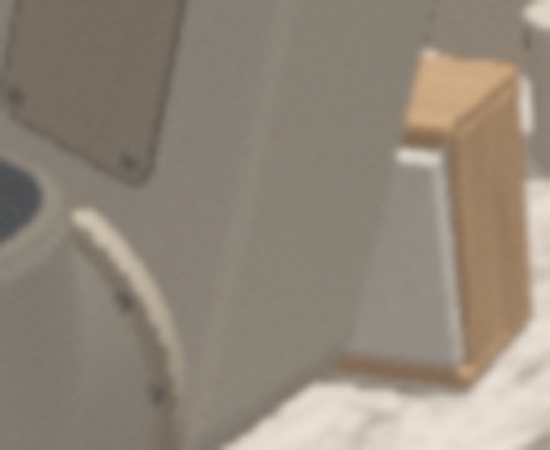

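The crops show roof corners FL (74,293), FR (398,258), BR (387,70), BL (71,102), base corner (445,347) and pull tip (258,390), in 5x pixels. The front is shut.

Run:
```python
from h import *
from scipy.optimize import least_squares
np.set_printoptions(precision=4,suppress=True)
t=cam('top');s=cam('scene')
L=[(0,.09,.18),(0,-.09,.18),(.11,-.09,.18),(.11,.09,.18),(0,-.09,0)]
U=np.array([(74,293),(398,258),(387,70),(71,102),(445,347)])/5+[145,125]-.4
Ls=[(0,-.09,.18),(.11,-.09,.18),(0,-.09,0)]
Us=np.array([(448,133),(518,67),(468,383)])/5+140-.4
def W(p,l): c,q=np.cos(p[2]),np.sin(p[2]);return np.array([p[0]+c*l[0]-q*l[1],p[1]+q*l[0]+c*l[1],l[2]])
f=lambda p:np.concatenate([np.ravel([proj(t,W(p,l)) for l in L]-U),np.ravel([proj(s,W(p,l)) for l in Ls]-Us)])
r=least_squares(f,[.5,.35,0.],loss='soft_l1');print(r.x,np.round(f(r.x).reshape(-1,2),1))
p=r.x
for th in(0,.1):
  c,q=np.cos(th),np.sin(th)
  for l in [(-.03,0,.115),(-.042,0,.097),(-.042,0,.133)]:
    x=(l[0]*c-l[2]*q,l[1],.02+l[2]*c+l[0]*q*-1*-1)
    w=W(p,x);print(th,l,w,(np.array(proj(t,w))-[145,125])*5)
# scoop refine
for n in ['scoop','scoop_grip','scoop_lip']:
  for c in(t,s):
    for a in ctrl.pinpoint(n,c)[:1]: print(n,a['p'],onz(c,a['xy'],{'scoop':0,'scoop_grip':.068,'scoop_lip':.003}[n]))
for n in ['tin','shaker','spice','timer']:
  for c in(t,s):
    for a in ctrl.regions_of(n,c)[:1]:
      b=np.array(a['bbox']);print(n,a['p'],np.round(b*[640,400,640,400]),onz(c,((b[0]+b[2])/2,b[3]),0))
```

```text
[0.5179 0.3617 0.3741] [[-0.5 -1.6]
 [-0.1 -2.1]
 [ 0.   0.2]
 [-0.3  0.9]
 [ 1.8  2.4]
 [ 0.2 -1.4]
 [ 0.  -0.1]
 [-0.1  2.7]]
0 (-0.03, 0, 0.115) [0.49   0.3507 0.135 ] [254.865  342.9609]
0 (-0.042, 0, 0.097) [0.4788 0.3463 0.117 ] [263.4269 373.4191]
0 (-0.042, 0, 0.133) [0.4788 0.3463 0.153 ] [247.5613 351.7082]
0.1 (-0.03, 0, 0.115) [0.4795 0.3466 0.1314] [257.119  363.7419]
0.1 (-0.042, 0, 0.097) [0.47   0.3429 0.1123] [266.0221 391.6195]
0.1 (-0.042, 0, 0.133) [0.4667 0.3416 0.1481] [250.5309 376.4909]
scoop 0.97 [ 0.5178 -0.1457  0.    ]
scoop 0.64 [ 0.5144 -0.153   0.    ]
scoop_grip 0.65 [ 0.4531 -0.1608  0.068 ]
scoop_grip 0.84 [ 0.4593 -0.1564  0.068 ]
scoop_lip 0.77 [ 0.5651 -0.1379  0.003 ]
scoop_lip 0.66 [ 0.5704 -0.135   0.003 ]
tin 0.95 [270. 242. 302. 267.] [0.3766 0.0641 0.    ]
tin 0.7 [271. 200. 286. 238.] [0.5386 0.0849 0.    ]
shaker 0.73 [255. 125. 271. 141.] [0.7544 0.2506 0.    ]
shaker 0.83 [275. 174. 289. 202.] [0.7389 0.2338 0.    ]
spice 0.8 [283. 192. 297. 215.] [0.5342 0.0963 0.    ]
spice 0.67 [271. 199. 284. 236.] [0.5487 0.0974 0.    ]
timer 0.72 [428. 237. 454. 262.] [ 0.5033 -0.3795  0.    ]
timer 0.6 [412. 270. 426. 299.] [ 0.5076 -0.3684  0.    ]
```

send_rows --targets '[3, -2.1, -0.4, 0, 0, 0, 3, -2.1, -0.4, 0, 0, 0, 3, -2.1, -0.4, 0, 0, 0, 3, -2.1, -0.4, 0, 0, 0, 3, -2.1, -0.4, 0, 0, 0, 3, -2.1, -0.4, 0, 0, 0, 3, -2.1, -0.4, 0, 0, 0, 3, -2.1, -0.4, 0, 0, 0]' --jaw 1

```text
time_s: 3.17
position: [0.3379, -0.3896, 0.255]
tool_rot: [3.141, -0.0, 0.228]
force: [1.1, -0.9, -0.1]
finger_gap: 0.0918
grasp_force: 0.0
```

send_rows --targets '[1.1, -3.8, -0.5, 0, 0, 0, 1.1, -3.8, -0.5, 0, 0, 0, 1.1, -3.8, -0.5, 0, 0, 0, 1.1, -3.8, -0.5, 0, 0, 0, 1.1, -3.8, -0.5, 0, 0, 0, 1.1, -3.8, -0.5, 0, 0, 0, 1.1, -3.8, -0.5, 0, 0, 0, 1.1, -3.8, -0.5, 0, 0, 0]'

```text
time_s: 3.83
position: [0.3537, -0.0733, 0.2951]
tool_rot: [3.141, -0.001, 0.227]
force: [0.7, -0.8, 0.5]
finger_gap: 0.0921
grasp_force: 0.0
```

send_rows --targets '[1.1, -3.8, -0.5, 0, 0, 0, 1.1, -3.8, -0.5, 0, 0, 0, 1.1, -3.8, -0.5, 0, 0, 0, 1.1, -3.8, -0.5, 0, 0, 0, 1.1, -3.8, -0.5, 0, 0, 0, 1.1, -3.8, -0.5, 0, 0, 0, 1.1, -3.8, -0.5, 0, 0, 0, 1.1, -3.8, -0.5, 0, 0, 0]'

```text
time_s: 4.5
position: [0.3706, 0.2432, 0.3351]
tool_rot: [-3.141, -0.001, 0.228]
force: [1.5, -0.1, 0.7]
finger_gap: 0.0921
grasp_force: 0.0
```

send_rows --targets '[0, 0, 0, 0, 0, -4.2, 0, 0, 0, 0, 0, -4.2, 0, 0, 0, 0, 6.25, 0, 0, 0, 0, 0, 6.25, 0, 0, 0, 0, 0, 6.25, 0, 0, 0, 0, 0, 6.25, 0, 0, 0, 0, 0, 0, 0]'

```text
time_s: 5.08
position: [0.3682, 0.2393, 0.3328]
tool_rot: [3.141, -0.439, 0.375]
force: [-0.6, -0.6, 0.1]
finger_gap: 0.0922
grasp_force: 0.0
```

Run:
```python
from h import *
np.set_printoptions(precision=4,suppress=True)
st=ctrl.read_state();print(st['position'],st['tool_rot'],st['joint_positions'])
w=cam('wrist','w1.png');t=cam('top');s=cam('scene')
print(P(w)[0].T@-P(w)[1],P(w)[0],w['fx'])
for n in ['bin_unit','bin_hinge','bin_pull','scoop','scoop_grip','scoop_lip']:
  for c,l in((w,'w'),(t,'t'),(s,'s')):
    for a in ctrl.pinpoint(n,c)[:1]: print(n,l,a['p'],np.array(a['xy'])*[640,400],onz(c,a['xy'],{'bin_hinge':.02,'bin_pull':.135,'scoop_grip':.068,'scoop_lip':.003}.get(n,0)))
```

```text
[0.3682 0.2393 0.3328] [ 3.1412 -0.4388  0.3754] [ 0.673  -0.2988  2.1349 -0.1614  0.8903  1.9437]
[0.3677 0.2392 0.5112] [[ 0.3664 -0.9305  0.0011]
 [-0.9172 -0.3614 -0.1676]
 [ 0.1563  0.0604 -0.9859]] 281.26914161182407
bin_unit w 0.71 [289.6 142.4] [0.5197 0.3624 0.    ]
bin_unit t 0.94 [207.424 202.4  ] [0.5104 0.3559 0.    ]
bin_unit s 0.82 [208.128 217.48 ] [0.5118 0.3474 0.    ]
bin_hinge w 0.85 [288.512 137.08 ] [0.5225 0.3634 0.02  ]
bin_hinge t 0.56 [204.992 192.8  ] [0.5328 0.3667 0.02  ]
bin_hinge s 0.8 [206.016 207.4  ] [0.5306 0.3746 0.02  ]
bin_pull w 0.95 [278.976 134.88 ] [0.4843 0.3481 0.135 ]
bin_pull t 0.93 [200.   196.08] [0.4857 0.3371 0.135 ]
bin_pull s 0.85 [193.6 178.6] [0.4866 0.3667 0.135 ]
scoop w 0.65 [550.528 234.28 ] [ 0.532  -0.1412  0.    ]
scoop t 0.68 [364.928 235.32 ] [ 0.5281 -0.1419  0.    ]
scoop s 0.83 [343.488 264.6  ] [ 0.5304 -0.1429  0.    ]
scoop_grip t 0.62 [366.912 252.6  ] [ 0.46   -0.1581  0.068 ]
scoop_grip s 0.94 [333.888 254.08 ] [ 0.465  -0.1536  0.068 ]
scoop_lip w 0.79 [550.08 208.  ] [ 0.5772 -0.1269  0.003 ]
scoop_lip t 0.77 [364.992 224.4  ] [ 0.561  -0.1345  0.003 ]
scoop_lip s 0.67 [349.824 257.   ] [ 0.5687 -0.1387  0.003 ]
```

View pics/w1.png

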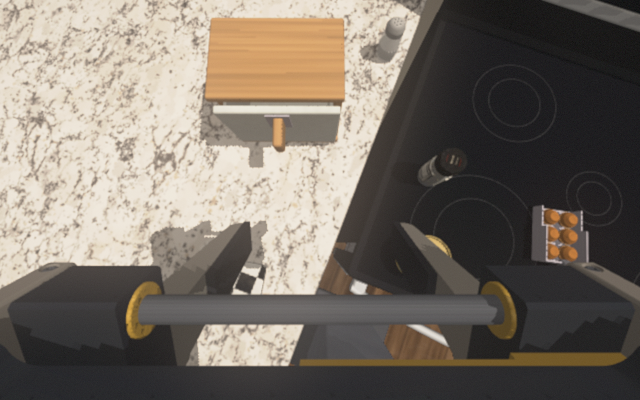

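The wrist view shows roof corners at (208,100), (344,98), (342,25), (212,18), the pull from (278,118) to (279,149), and the scoop with six nuts at (560,235).

Run:
```python
from h import *
np.set_printoptions(precision=4,suppress=True)
w=cam('wrist')
h=lambda u,v,z:onz(w,(u/640,v/400),z)
for q in [(208,100),(344,98),(342,25),(212,18)]: print(h(*q,.18))
m=(h(208,100,.18)+h(344,98,.18))/2;d=h(208,100,.18)-h(344,98,.18);print('mid',m,np.linalg.norm(d),np.arctan2(-d[0],d[1]))
print('tip',h(279,149,.117),'root',h(278.5,118,.153))
Z=R.from_euler('xyz',ctrl.read_state()['tool_rot']).as_matrix();print(Z)
hx=np.array([np.cos(.375),np.sin(.375),0])
for base in (m,):
  g=base*[1,1,0]+[0,0,.135]-.03*hx
  tcp=g+.011*Z[:,2]; print('g',g,'delta tool cm',100*Z.T@(tcp-ctrl.read_state()['position']))
```

```text
[0.4834 0.4391 0.18  ]
[0.5492 0.2792 0.18  ]
[0.6463 0.3186 0.18  ]
[0.5924 0.4846 0.18  ]
mid [0.5163 0.3591 0.18  ] 0.1729636997100637 0.39047635324873936
tip [0.4728 0.3467 0.117 ] root [0.5037 0.3548 0.153 ]
[[ 0.8435  0.3658  0.3934]
 [ 0.3315 -0.9307  0.1546]
 [ 0.4227 -0.     -0.9063]]
g [0.4884 0.3481 0.135 ] delta tool cm [ 5.0035 -5.6776 25.4586]
```

send_rows --targets '[2.4, -2.85, 0, 0, 0, 0, 2.4, -2.85, 0, 0, 0, 0, 0, 0, 3.3, 0, 0, 0, 0, 0, 3.3, 0, 0, 0, 0, 0, 3.3, 0, 0, 0, 0, 0, 3.3, 0, 0, 0, 0, 0, 3.3, 0, 0, 0, 0, 0, 2.5, 0, 0, 0]'

```text
time_s: 6.85
position: [0.4657, 0.3393, 0.1802]
tool_rot: [3.141, -0.435, 0.375]
force: [0.2, 0.7, -0.2]
finger_gap: 0.0919
grasp_force: 0.0
```

Run:
```python
from h import *
np.set_printoptions(precision=4,suppress=True)
st=ctrl.read_state();w=cam('wrist','w2.png');t=cam('top')
Z=R.from_euler('xyz',st['tool_rot']).as_matrix()
g=np.array([.486,.3485,.135])
print(st['position'],st['joint_positions'],'d',100*Z.T@(g+.011*Z[:,2]-st['position']))
for a in ctrl.pinpoint('bin_pull',w)[:1]: p=onz(w,a['xy'],.135);print(a['p'],np.array(a['xy'])*[640,400],p,100*Z.T@(p+.011*Z[:,2]-st['position']))
```

```text
[0.4657 0.3393 0.1802] [ 0.7125  0.154   2.0972 -0.2982  0.4961  2.1432] d [ 0.114  -0.1129  6.1406]
0.91 [318.4  215.08] [0.4839 0.3484 0.135 ] [-0.0659 -0.1839  6.057 ]
```

View pics/w2.png

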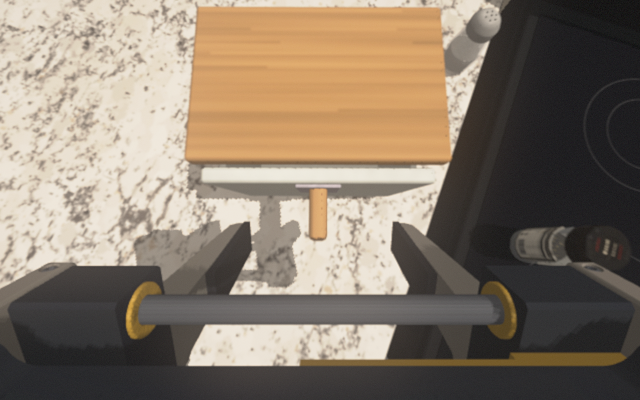

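The pull (318,215) is centred between the fingers. I'll descend 6 cm, pinch it, and pull along the arc.

send_rows --targets '[0, -0.15, 2, 0, 0, 0, 0, 0, 2, 0, 0, 0, 0, 0, 2, 0, 0, 0, 0, 0, 0, 0, 0, 0]'

```text
time_s: 7.33
position: [0.4887, 0.35, 0.1276]
tool_rot: [3.141, -0.435, 0.374]
force: [-1.5, -0.4, -0.6]
finger_gap: 0.0917
grasp_force: 0.0
```

send_rows --targets '[0, 0, 0, 0, 0, 0, 0, 0, 0, 0, 0, 0, 0, 0, 0, 0, 0, 0, 0, 0, 0, 0, 0, 0, 0, 0, 0, 0, 0, 0, 0, 0, 0, 0, 0, 0, 0, 0, 0, 0, 0, 0]' --jaw 0 --newtons 20

```text
time_s: 7.92
position: [0.4886, 0.3501, 0.1287]
tool_rot: [-3.141, -0.437, 0.374]
force: [-1.3, -0.2, -0.2]
finger_gap: 0.0474
grasp_force: 0.0
```

send_rows --targets '[0, 0, 0, 0, 0, 0, 0, 0, 0, 0, 0, 0, 0, 0, 0, 0, 0, 0, 0, 0, 0, 0, 0, 0, 0, 0, 0, 0, 0, 0, 0, 0, 0, 0, 0, 0, 0, 0, 0, 0, 0, 0]'

```text
time_s: 8.5
position: [0.4886, 0.3508, 0.1283]
tool_rot: [-3.14, -0.437, 0.374]
force: [-1.6, 6.4, -2.2]
finger_gap: 0.0142
grasp_force: 20.0
```

send_rows --targets '[-0.7, 0, -0.1, 0, 0, 0, -0.7, 0, -0.1, 0, 0, 0, -0.7, 0, 0, 0, 0, 0, -0.7, 0, 0, 0, 0, 0, -0.7, 0, 0.1, 0, 0, 0, -0.7, 0, 0.1, 0, 0, 0, -0.7, 0, 0.15, 0, 0, 0, -0.7, 0, 0.2, 0, 0, 0]'

```text
time_s: 9.17
position: [0.4438, 0.3335, 0.1024]
tool_rot: [-3.139, -0.44, 0.374]
force: [6.7, 4.5, -2.8]
finger_gap: 0.0138
grasp_force: 20.0
```

send_rows --targets '[-0.67, 0, 0.25, 0, 0, 0, -0.67, 0, 0.25, 0, 0, 0, -0.65, 0, 0.3, 0, 0, 0, -0.65, 0, 0.35, 0, 0, 0, 0, 0, 0, 0, 0, 0]'

```text
time_s: 9.58
position: [0.4269, 0.3269, 0.0814]
tool_rot: [-3.139, -0.441, 0.374]
force: [7.1, 1.9, 1.9]
finger_gap: 0.0137
grasp_force: 20.0
```

send_rows --targets '[-0.3, 0, 0.2, 0, 0, 0, -0.3, 0, 0.2, 0, 0, 0, 0, 0, 0, 0, 0, 0]'

```text
time_s: 9.83
position: [0.4248, 0.3262, 0.0768]
tool_rot: [-3.139, -0.444, 0.374]
force: [7.5, -2.2, 17.4]
finger_gap: 0.0139
grasp_force: 20.0
```

Run:
```python
from h import *
np.set_printoptions(precision=4,suppress=True)
st=ctrl.read_state();Z=R.from_euler('xyz',st['tool_rot']).as_matrix();print(st['joint_positions'],'grasp',st['position']-.011*Z[:,2],'expected',np.array([.516,.36,0])-.097*np.array([.93,.366,0])+[0,0,.0886])
t=cam('top');a=cv2.resize(t['img'][125:225,145:265],None,fx=5,fy=5,interpolation=2)
cv2.imwrite('pics/c3.png',a[:,:,::-1])
```

```text
[ 0.7556  0.2964  2.2547 -0.7442  0.2349  2.649 ] grasp [0.4204 0.3244 0.0867] expected [0.4258 0.3245 0.0886]
```

View pics/c3.png

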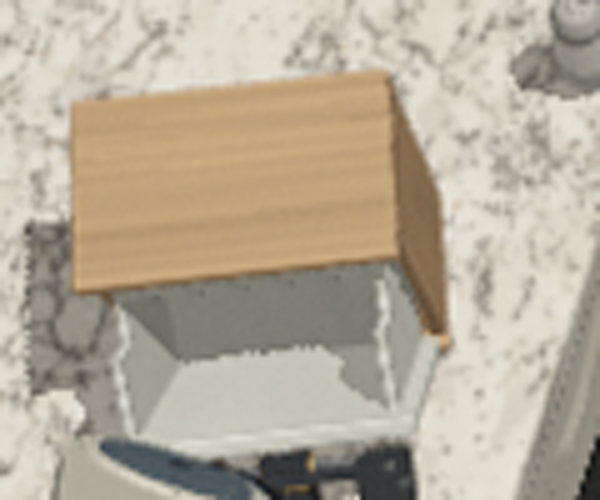

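The top crop shows the bin box open, its front edge now at (270,435) in the crop, and the force rose to 17 N, so it is at the stop. Releasing and backing off.

send_rows --targets '[0.2, 0, -0.2, 0, 0, 0, 0, 0, 0, 0, 0, 0, 0, 0, 0, 0, 0, 0, 0, 0, 0, 0, 0, 0, 0, 0, 0, 0, 0, 0, 0, 0, -1, 0, 0, 0, 0, 0, -2, 0, 0, 0, 0, 0, -3, 0, 0, 0]' --jaw 0.8

```text
time_s: 10.55
position: [0.3976, 0.3139, 0.1291]
tool_rot: [3.14, -0.432, 0.375]
force: [-0.5, -0.7, 0.8]
finger_gap: 0.065
grasp_force: 0.0
```

send_rows --targets '[0, 0, -3.5, 0, 0, 0, 0, 0, -3.5, 0, 0, 0, 0, 0, -3.5, 0, 0, 0, 0, 0, -3.5, 0, 0, 0, 0, 0, 0, 0, -5, 0, 0, 0, 0, 0, -5, 0, 0, 0, 0, 0, -5, 0]'

```text
time_s: 11.13
position: [0.3431, 0.2936, 0.2594]
tool_rot: [-3.139, -0.174, 0.376]
force: [0.5, 0.1, -1.3]
finger_gap: 0.0737
grasp_force: 0.0
```

Run:
```python
from h import *
np.set_printoptions(precision=4,suppress=True)
st=ctrl.read_state();print(st['position'],st['tool_rot'],st['joint_positions'])
w=cam('wrist','w3.png');s=cam('scene','s1.png')
R0=R.from_euler('xyz',st['tool_rot'])
tgt=R.from_euler('xyz',[np.pi,-np.radians(10),.165])
print('turn',np.degrees((R0.inv()*tgt).as_rotvec()))
for n in ['bin_pull','bin_in','bin_hinge','scoop','scoop_grip','scoop_lip']:
  for c in(w,s):
    for a in ctrl.pinpoint(n,c)[:1]: print(n,a['p'],np.array(a['xy'])*[640,400],onz(c,a['xy'],{'bin_pull':.0886,'bin_in':.05,'bin_hinge':.02,'scoop_grip':.068,'scoop_lip':.003}.get(n,0)))
Z=tgt.as_matrix()
g=np.array([.4525,-.158,.068]);print('d tool cm',100*Z.T@(g+.011*Z[:,2]-st['position']))
```

```text
[0.3431 0.2936 0.2594] [-3.1391 -0.1737  0.3758] [ 0.7522 -0.0577  2.05   -0.0734  0.9878  1.9824]
turn [-2.2368  0.0611 11.8936]
bin_pull 0.73 [322.496 126.8  ] [0.4311 0.3265 0.0886]
bin_pull 0.81 [185.28 200.32] [0.4322 0.348  0.0886]
bin_in 0.84 [324.48  30.4 ] [0.5507 0.3709 0.05  ]
bin_in 0.57 [210.112 194.   ] [0.5657 0.3896 0.05  ]
bin_hinge 0.69 [321.728  66.92 ] [0.5167 0.3613 0.02  ]
bin_hinge 0.9 [206.4  210.08] [0.5178 0.3592 0.02  ]
scoop 0.78 [628.608 187.4  ] [ 0.5303 -0.1401  0.    ]
scoop 0.95 [344.128 264.68 ] [ 0.5311 -0.1444  0.    ]
scoop_grip 0.75 [332.608 253.92 ] [ 0.4638 -0.1506  0.068 ]
scoop_lip 0.66 [346.496 258.68 ] [ 0.5561 -0.136   0.003 ]
d tool cm [-0.0002 46.3472 20.537 ]
```

View pics/w3.png

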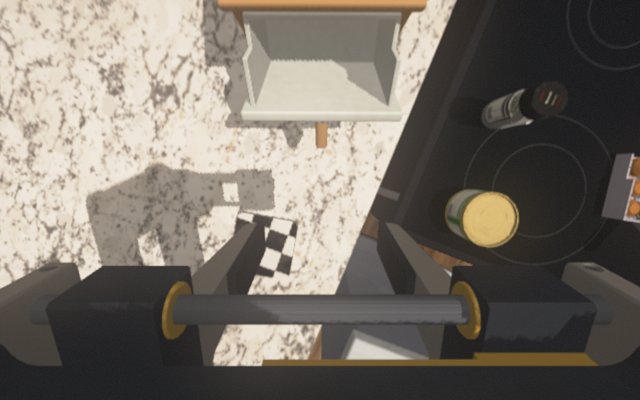

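The wrist view shows the bin wide open, front edge at (320,115), pull at (321,135). Moving above the scoop.

send_rows --targets '[0, 0, 0, -1.1, 0, 6, 0, 0, 0, -1.1, 0, 6, 0, 3.5, 0, 0, 0, 0, 0, 3.8, 0, 0, 0, 0, 0, 3.8, 0, 0, 0, 0, 0, 3.8, 0, 0, 0, 0, 0, 3.8, 0, 0, 0, 0, 0, 3.8, 0, 0, 0, 0]'

```text
time_s: 12.5
position: [0.3798, 0.0695, 0.2583]
tool_rot: [3.14, -0.176, 0.163]
force: [0.7, 0.3, -0.0]
finger_gap: 0.0737
grasp_force: 0.0
```

send_rows --targets '[0, 3.8, 0, 0, 0, 0, 0, 3.8, 0, 0, 0, 0, 0, 3.8, 0, 0, 0, 0, 0, 3.8, 0, 0, 0, 0, 0, 3.8, 0, 0, 0, 0, 0, 3.5, 2, 0, 0, 0, 0, 1, 3, 0, 0, 0, 0, 0, 3, 0, 0, 0]'

```text
time_s: 13.17
position: [0.4328, -0.1622, 0.1795]
tool_rot: [3.137, -0.178, 0.158]
force: [0.1, 0.5, -1.0]
finger_gap: 0.0733
grasp_force: 0.0
```

Run:
```python
from h import *
np.set_printoptions(precision=4,suppress=True)
w=cam('wrist','w4.png');t=cam('top');s=cam('scene')
st=ctrl.read_state();print(st['position'],st['tool_rot'],st['joint_positions'])
Z=R.from_euler('xyz',st['tool_rot']).as_matrix()
o={}
for n,z in [('scoop',0),('scoop_grip',.068),('scoop_lip',.003)]:
  for c in(w,t,s):
    for a in ctrl.pinpoint(n,c)[:1]: o.setdefault(n,[]).append((c,a['xy']));print(n,a['p'],np.array(a['xy'])*[640,400],onz(c,a['xy'],z))
  if len(o[n])>1: print('tri',tri(o[n]))
g=tri(o['scoop_grip'])[0];print('d tool cm',100*Z.T@(g+.011*Z[:,2]-st['position']))
```

```text
[ 0.4299 -0.1583  0.178 ] [-3.1403 -0.1706  0.1608] [-0.4294  0.0716  2.1235  0.1324  0.8095  0.8956]
scoop 0.82 [316.672 121.32 ] [ 0.5335 -0.1419  0.    ]
scoop 0.69 [343.424 267.88 ] [ 0.5169 -0.1513  0.    ]
tri (array([ 0.5352, -0.1409, -0.0134]), np.float64(0.0006639186477146755))
scoop_grip 0.6 [323.584 195.2  ] [ 0.4512 -0.1627  0.068 ]
scoop_grip 0.87 [330.496 254.32 ] [ 0.4591 -0.1474  0.068 ]
tri (array([ 0.4496, -0.1587,  0.0764]), np.float64(0.004355637144121571))
scoop_lip 0.77 [313.408  81.72 ] [ 0.5785 -0.1309  0.003 ]
scoop_lip 0.84 [350.016 256.8  ] [ 0.5699 -0.1386  0.003 ]
tri (array([ 0.5814, -0.131 , -0.0055]), np.float64(0.0007777641728130898))
d tool cm [ 0.1849  0.3739 11.4418]
```

View pics/w4.png

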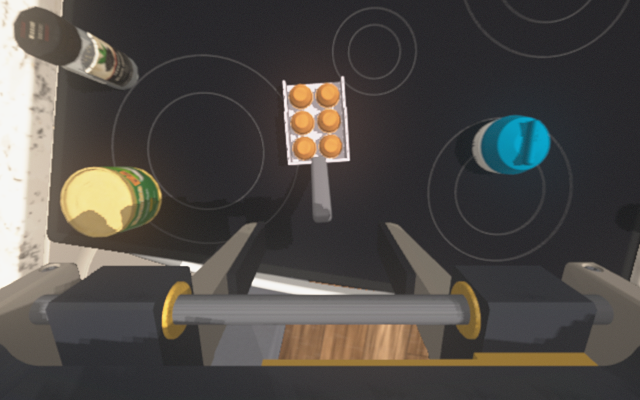

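The wrist view shows the scoop with its handle end at (322,218) and tray front at (314,82), so its yaw is about 3.6° more than the tool's. Aligning, then descending.

send_rows --targets '[0.3, 0.65, 0, 0, 0, -3.7, 0, 0, 3, 0, 0, 0, 0, 0, 3, 0, 0, 0, 0, 0, 2.5, 0, 0, 0, 0, 0, 2, 0, 0, 0, 0, 0, 0, 0, 0, 0, 0, 0, 0, 0, 0, 0]'

```text
time_s: 14.35
position: [0.4529, -0.1616, 0.0763]
tool_rot: [3.13, -0.173, 0.227]
force: [-0.2, -0.6, 0.1]
finger_gap: 0.0737
grasp_force: 0.0
```

Run:
```python
from h import *
np.set_printoptions(precision=4,suppress=True)
st=ctrl.read_state();print(st['position'],st['tool_rot'],st['joint_positions'])
w=cam('wrist','w5.png');Z=R.from_euler('xyz',st['tool_rot']).as_matrix()
for n,z in [('scoop',0),('scoop_grip',.068),('scoop_lip',.003)]:
    for a in ctrl.pinpoint(n,w)[:1]:
      g=onz(w,a['xy'],z);print(n,a['p'],np.array(a['xy'])*[640,400],g, 100*Z.T@(g+.011*Z[:,2]-st['position']))
```

```text
[ 0.4529 -0.1616  0.0763] [ 3.1301 -0.1725  0.2274] [-0.4142  0.2812  2.1663  0.1782  0.5557  0.7852]
scoop 0.84 [313.92 125.2 ] [ 0.5318 -0.1383  0.    ] [ 6.781  -0.5925 10.0171]
scoop_grip 0.92 [318.08 238.4 ] [ 0.4521 -0.16    0.068 ] [-0.1798 -0.179   1.906 ]
scoop_lip 0.89 [319.168  67.28 ] [ 0.5789 -0.1321  0.003 ] [11.4927 -0.1326 10.5388]
```

View pics/w5.png

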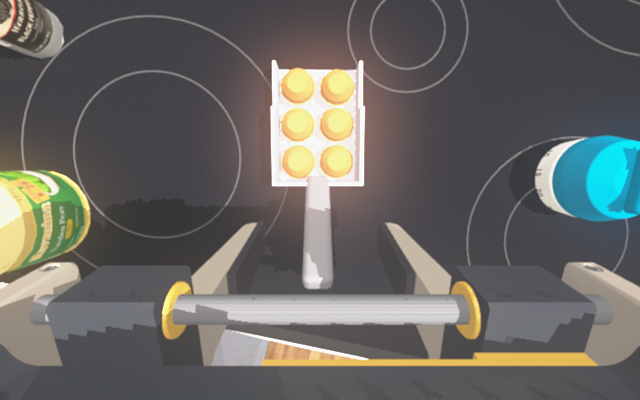

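The scoop is centred under the gripper (handle from (318,180) to (318,285)), with all six nuts in it. That was my tenth and last picture; from here I'll rely on numbers.

send_rows --targets '[0, -0.1, 1, 0, 0, 0, 0, 0, 0.9, 0, 0, 0, 0, 0, 0, 0, 0, 0]'

```text
time_s: 14.8
position: [0.456, -0.1601, 0.0567]
tool_rot: [3.13, -0.173, 0.227]
force: [-0.8, 0.3, 0.1]
finger_gap: 0.0735
grasp_force: 0.0
```

send_rows --targets '[0, 0, 0, 0, 0, 0, 0, 0, 0, 0, 0, 0, 0, 0, 0, 0, 0, 0, 0, 0, 0, 0, 0, 0, 0, 0, 0, 0, 0, 0, 0, 0, 0, 0, 0, 0, 0, 0, 0, 0, 0, 0, 0, 0, 0, 0, 0, 0]' --jaw 0 --newtons 50

```text
time_s: 15.47
position: [0.4565, -0.1605, 0.058]
tool_rot: [3.129, -0.174, 0.227]
force: [0.5, 0.5, -1.4]
finger_gap: 0.0221
grasp_force: 0.0
```

send_rows --targets '[0, 0, 0, 0, 0, 0, 0, 0, 0, 0, 0, 0, 0, 0, 0, 0, 0, 0, 0, 0, 0, 0, 0, 0]'

```text
time_s: 15.8
position: [0.4564, -0.1603, 0.058]
tool_rot: [3.129, -0.174, 0.227]
force: [-1.7, 2.3, 5.2]
finger_gap: 0.0174
grasp_force: 49.9
```

send_rows --targets '[0.05, 0, -0.3, 0, 0, 0, 0.1, 0, -0.6, 0, 0, 0, 0.2, 0, -1, 0, 0, 0, 0.25, 0, -1.4, 0, 1, 0, 0.3, 0, -1.8, 0, 1.5, 0, 0.35, 0, -2, 0, 1.5, 0, 0.35, 0, -2, 0, 1.5, 0, 0.35, 0, -2, 0, 1.5, 0]' --jaw 0 --newtons 50

```text
time_s: 16.47
position: [0.4514, -0.16, 0.1716]
tool_rot: [3.128, -0.297, 0.229]
force: [-0.4, -0.2, -2.5]
finger_gap: 0.0179
grasp_force: 49.9
```

send_rows --targets '[0.4, 0, -1.8, 0, 1, 0, 0.4, 0, -1.6, 0, 0, 0, 0.3, 0, -1.3, 0, 0, 0, 0.2, 0, -0.9, 0, 0, 0, 0.1, 0, -0.5, 0, 0, 0, 0, 0, 0, 0, 0, 0]'

```text
time_s: 16.97
position: [0.4467, -0.1607, 0.2338]
tool_rot: [3.127, -0.315, 0.23]
force: [-0.2, -0.1, -1.6]
finger_gap: 0.0177
grasp_force: 49.9
```

Run:
```python
from h import *
np.set_printoptions(precision=4,suppress=True)
st=ctrl.read_state();print(st['position'],st['tool_rot'],st['joint_positions'],st['force'],st['finger_gap'])
w=cam('wrist');s=cam('scene')
R0=R.from_euler('xyz',st['tool_rot']);Z=R0.as_matrix()
gp=st['position']-.011*Z[:,2]
# scoop attitude hypothesis: rigid since grasp
Sg=R.from_euler('xyz',[3.129,-.174,.227]);S0=R.from_euler('z',.227)
rel=Sg.inv()*S0; S=(R0*rel).as_matrix()
lip=gp+S@[.129,0,-.065]
print('lip',lip,'scoop x',S[:,0])
for c in(w,s):
  print('pred',proj(c,lip),proj(c,gp),[ (a['p'],np.array(a['xy'])*[640,400]) for n in('scoop_lip','scoop_grip') for a in ctrl.pinpoint(n,c)[:1]])
  print('nuts',[(round(a['p'],2),np.round((np.array(a['bbox'])[:2]+a['bbox'][2:])/2*[640,400])) for a in ctrl.look_for('walnut_0',c)[:8]])
```

```text
[ 0.4467 -0.1607  0.2338] [ 3.1271 -0.3149  0.2296] [-0.4925 -0.0301  2.1149  0.2669  0.8255  0.6921] [-0.1925 -0.0871 -1.5561] 0.017692805475264174
lip [ 0.5766 -0.1304  0.198 ] scoop x [0.9642 0.225  0.1404]
pred (np.float64(319.34266832699467), np.float64(61.83518101570834)) (np.float64(320.8043372942422), np.float64(249.07399303976146)) [(0.57, array([321.024,  66.4  ])), (0.57, array([322.368, 253.8  ]))]
nuts [(0.97, array([340.,  88.])), (0.91, array([343., 167.])), (0.82, array([301., 126.])), (0.79, array([300., 167.])), (0.78, array([339., 128.])), (0.75, array([298.,  85.]))]
pred (np.float64(351.6425205748187), np.float64(189.2342235054573)) (np.float64(333.4530147754603), np.float64(192.5637339226946)) [(0.71, array([353.472, 191.2  ])), (0.82, array([331.904, 193.92 ]))]
nuts [(0.56, array([355., 187.]))]
```

The scoop is held rigidly (predicted and seen points agree within about 5 px) with six nuts in it. Now I'll work out the carry and the pour.

```bash
cat > plan.py <<'E'
from h import *
np.set_printoptions(precision=3,suppress=True)
O=np.array([.5165,.360,0]);Y=.378
hx=np.array([np.cos(Y),np.sin(Y),0]);hy=np.array([-hx[1],hx[0],0])
rel=R.from_euler('xyz',[3.129,-.174,.227]).inv()*R.from_euler('z',.227)
def tcp(lx,ly,lz,phi): # lip in housing axes, depression deg
    S=R.from_euler('z',Y)*R.from_euler('y',np.radians(phi)); T=S*rel.inv()
    g=O+lx*hx+ly*hy+[0,0,lz]-S.apply([.129,0,-.065]); return g+.011*T.as_matrix()[:,2],T
def diff(p0,T0,p1,T1): return 100*T0.inv().apply(p1-p0),np.degrees((T0.inv()*T1).as_rotvec())
def now():
    s=ctrl.read_state();return s['position'],R.from_euler('xyz',s['tool_rot'])
E
python3 - <<'E'
from plan import *
p,T=now()
a,A=tcp(-.058,0,.20,-6);b,B=tcp(-.058,0,.165,0);c,C=tcp(-.055,0,.13,58)
print('tcps',a,b,c,B.as_euler('xyz'),C.as_euler('xyz'))
print('turn',diff(p,T,p,A)[1],'shift after turn',diff(p,A,a,A)[0])
print('a->b',diff(a,A,b,B)); print('lip in tool cm',100*B.inv().apply(O-.058*hx+[0,0,.165]-b))
q=b,B
for i in range(1,11):
    f=i/10;n=tcp(-.058+.003*f,0,.165-.035*f,58*f);print(*diff(*q,*n));q=n
E
```

```text
tcps [0.34  0.29  0.241] [0.345 0.292 0.219] [0.446 0.332 0.266] [ 3.129 -0.174  0.378] [3.129 0.838 0.378]
turn [ 2.487 -1.858 -8.188] shift after turn [  6.702 -45.761   0.471]
a->b (array([-0.112, -0.028,  2.196]), array([-0.   , -6.   , -0.076]))
lip in tool cm [11.58  -0.109  7.534]
[ 0.79   0.01  -0.782] [ 0.    -5.8   -0.073]
[ 0.825  0.01  -0.78 ] [ 0.    -5.8   -0.073]
[ 0.861  0.01  -0.783] [-0.    -5.8   -0.073]
[ 0.896  0.01  -0.788] [ 0.    -5.8   -0.073]
[ 0.93   0.01  -0.798] [-0.    -5.8   -0.073]
[ 0.963  0.01  -0.81 ] [ 0.    -5.8   -0.073]
[ 0.995  0.01  -0.827] [-0.    -5.8   -0.073]
[ 1.025  0.011 -0.846] [ 0.    -5.8   -0.073]
[ 1.053  0.011 -0.868] [-0.    -5.8   -0.073]
[ 1.078  0.011 -0.893] [ 0.    -5.8   -0.073]
```

send_rows --targets '[0, 0, 0, 0.8, -0.6, -2.7, 0, 0, 0, 0.8, -0.6, -2.7, 0, 0, 0, 0.8, -0.6, -2.7, 0.07, -0.5, 0, 0, 0, 0, 0.15, -1, 0, 0, 0, 0, 0.22, -1.5, 0, 0, 0, 0, 0.29, -2, 0, 0, 0, 0, 0.37, -2.5, 0, 0, 0, 0]'

```text
time_s: 18.03
position: [0.4283, -0.0859, 0.2345]
tool_rot: [3.128, -0.281, 0.373]
force: [0.4, -0.0, -1.5]
finger_gap: 0.0175
grasp_force: 49.9
```

send_rows --targets '[0.37, -2.5, 0, 0, 0, 0, 0.37, -2.5, 0, 0, 0, 0, 0.37, -2.5, 0, 0, 0, 0, 0.37, -2.5, 0, 0, 0, 0, 0.37, -2.5, 0, 0, 0, 0, 0.37, -2.5, 0, 0, 0, 0, 0.37, -2.5, 0, 0, 0, 0, 0.37, -2.5, 0, 0, 0, 0]'

```text
time_s: 18.7
position: [0.3811, 0.1115, 0.2401]
tool_rot: [3.128, -0.281, 0.375]
force: [-0.1, -1.2, -1.9]
finger_gap: 0.0176
grasp_force: 49.9
```

send_rows --targets '[0.37, -2.5, 0, 0, 0, 0, 0.37, -2.5, 0, 0, 0, 0, 0.37, -2.5, 0, 0, 0, 0, 0.37, -2.5, 0, 0, 0, 0, 0.37, -2.5, 0, 0, 0, 0, 0.29, -2, 0, 0, 0, 0, 0.22, -1.5, 0, 0, 0, 0, 0.15, -1, 0, 0, 0, 0]'

```text
time_s: 19.37
position: [0.3415, 0.2788, 0.2446]
tool_rot: [3.129, -0.281, 0.376]
force: [-0.9, 0.0, -1.6]
finger_gap: 0.0175
grasp_force: 49.9
```

send_rows --targets '[0.1, -0.8, 0, 0, 0, 0, 0.05, -0.5, 0, 0, 0, 0, 0, 0, 0, 0, 0, 0, 0, 0, 0, 0, 0, 0]'

```text
time_s: 19.7
position: [0.3394, 0.2895, 0.2448]
tool_rot: [3.127, -0.28, 0.377]
force: [-0.4, -0.3, -1.9]
finger_gap: 0.0173
grasp_force: 49.9
```

Run:
```python
from plan import *
p,T=now();st=ctrl.read_state();print(p,st['tool_rot'],st['joint_positions'],st['finger_gap'])
b,B=tcp(-.058,0,.165,0)
print('to b',diff(p,T,b,B))
w=cam('wrist');s=cam('scene')
gp=p-.011*T.as_matrix()[:,2];S=T*rel;lip=gp+S.apply([.129,0,-.065]);print('lip',lip,'loc',(lip-O)@hx,(lip-O)@hy)
for c in(w,s):
  print('pred',proj(c,lip),proj(c,gp),[ (n,a['p'],np.array(a['xy'])*[640,400]) for n in('scoop_lip','scoop_grip','bin_hinge','bin_pull','bin_in') for a in ctrl.pinpoint(n,c)[:1]])
  print('nuts',[(round(a['p'],2),np.round((np.array(a['bbox'])[:2]+a['bbox'][2:])/2*[640,400])) for a in ctrl.look_for('walnut_0',c)[:8]])
  for th in (.6,.7):
    for l in((0,-.071,.142),(0,.071,.142),(-.03,0,.115)):
      q=O+hx*(l[0]*np.cos(th)-l[2]*np.sin(th))+hy*l[1]+[0,0,.02+l[2]*np.cos(th)+l[0]*np.sin(th)];print(th,np.round(proj(c,q)),end=' ')
  for a in ctrl.regions_of('bin_front',c)[:1]: print('front',a['p'],np.array(a['bbox'])*[640,400,640,400])
```

```text
[0.339 0.29  0.245] [ 3.127 -0.28   0.377] [ 0.804 -0.099  2.141 -0.17   0.856  2.096] 0.017344378912750594
to b (array([-0.182, -0.037,  2.618]), array([ 0.131, -6.079, -0.165]))
lip [0.462 0.338 0.204] loc -0.05846947335465909 -0.00032574170919411755
pred (np.float64(319.32878251657195), np.float64(61.82256384743559)) (np.float64(320.7915935766513), np.float64(249.064820060707)) [('scoop_lip', 0.97, array([323.008,  67.52 ])), ('scoop_grip', 0.76, array([323.712, 253.   ])), ('bin_hinge', 0.78, array([313.472,  80.52 ])), ('bin_pull', 0.65, array([303.616, 127.48 ])), ('bin_in', 0.76, array([316.8 ,  46.52]))]
nuts [(0.93, array([341.,  89.])), (0.87, array([301.,  87.])), (0.86, array([301., 127.])), (0.74, array([341., 126.])), (0.6, array([298., 168.]))]
0.6 [388. 115.] 0.6 [248. 115.] 0.6 [318. 133.] 0.7 [386. 128.] 0.7 [250. 128.] 0.7 [318. 141.] front 0.92 [234.304  14.6   397.696 127.28 ]
pred (np.float64(191.64161011893793), np.float64(161.02048892584307)) (np.float64(165.30618187152606), np.float64(159.88773939224683)) [('scoop_lip', 0.64, array([191.424, 162.   ])), ('scoop_grip', 0.62, array([164.608, 157.68 ])), ('bin_hinge', 0.75, array([209.728, 192.2  ])), ('bin_pull', 0.69, array([187.392, 200.2  ])), ('bin_in', 0.9, array([210.368, 193.92 ]))]
nuts [(0.49, array([184., 159.])), (0.24, array([425., 282.]))]
0.6 [213. 188.] 0.6 [168. 183.] 0.6 [190. 199.] 0.7 [212. 192.] 0.7 [166. 187.] 0.7 [189. 203.] front 0.9 [164.672 169.6   233.408 212.   ]
```

send_rows --targets '[-0.1, 0, 1.3, 0, -3, 0, -0.1, 0, 1.3, 0, -3, 0, 0, 0, 0, 0, 0, 0, 0.4, 0, -0.4, 0, -2.9, 0, 0.4, 0, -0.4, 0, -2.9, 0, 0.4, 0, -0.4, 0, -2.9, 0, 0.41, 0, -0.39, 0, -2.9, 0, 0.42, 0, -0.39, 0, -2.9, 0]'

```text
time_s: 21.17
position: [0.3618, 0.2983, 0.2413]
tool_rot: [3.127, 0.078, 0.371]
force: [0.0, 0.7, -1.5]
finger_gap: 0.0177
grasp_force: 49.9
```

send_rows --targets '[0.43, 0, -0.39, 0, -2.9, 0, 0.44, 0, -0.39, 0, -2.9, 0, 0.45, 0, -0.39, 0, -2.9, 0, 0.45, 0, -0.4, 0, -2.9, 0, 0.46, 0, -0.4, 0, -2.9, 0, 0.47, 0, -0.4, 0, -2.9, 0, 0.48, 0, -0.4, 0, -2.9, 0, 0.48, 0, -0.41, 0, -2.9, 0]'

```text
time_s: 21.83
position: [0.4022, 0.3143, 0.2623]
tool_rot: [3.124, 0.482, 0.364]
force: [-0.4, -0.3, -2.3]
finger_gap: 0.018
grasp_force: 49.9
```

send_rows --targets '[0.49, 0, -0.41, 0, -2.9, 0, 0.5, 0, -0.41, 0, -2.9, 0, 0.51, 0, -0.42, 0, -2.9, 0, 0.52, 0, -0.43, 0, -2.9, 0, 0.53, 0, -0.44, 0, -2.9, 0, 0.53, 0, -0.44, 0, -2.9, 0, 0, 0, 0, 0, 0, 0, 0, 0, 0, 0, 0, 0]'

```text
time_s: 22.5
position: [0.4389, 0.3287, 0.264]
tool_rot: [3.12, 0.785, 0.357]
force: [0.2, 1.0, -1.2]
finger_gap: 0.0175
grasp_force: 49.9
```

Run:
```python
from plan import *
p,T=now();st=ctrl.read_state();print(p,st['tool_rot'],st['joint_positions'],st['finger_gap'],st['force'])
gp=p-.011*T.as_matrix()[:,2];S=T*rel;lip=gp+S.apply([.129,0,-.065]);print('lip loc',(lip-O)@hx,(lip-O)@hy,lip[2],'dep',np.degrees(np.arcsin(-S.as_matrix()[2,0])))
for n in('wrist','top','scene'):
  c=cam(n,'p_'+n+'.png');print(n,'scoop lip pred',np.round(proj(c,lip)),'nuts',[(round(a['p'],2),np.round((np.array(a['bbox'])[:2]+a['bbox'][2:])/2*[640,400])) for a in ctrl.look_for('walnut_0',c)[:8]],[(round(a['p'],2),np.round(np.array(a['bbox'])*[640,400,640,400])) for a in ctrl.look_for('scoop',c)[:1]])
```

```text
[0.439 0.329 0.264] [3.12  0.785 0.357] [0.562 0.662 1.269 0.134 1.984 1.77 ] 0.017500139203106016 [ 0.179  1.043 -1.203]
lip loc -0.054977380811116326 -0.0015735826758788984 0.12887320053287313 dep 54.92313408552607
wrist scoop lip pred [319.  62.] nuts [] [(0.55, array([268.,  55., 372., 295.]))]
top scoop lip pred [198. 203.] nuts [] []
scene scoop lip pred [195. 185.] nuts [] [(0.6, array([172., 128., 209., 184.]))]
```

Run:
```python
from h import *
for n in('wrist','top','scene'):
  im=cv2.imread(f'pics/p_{n}.png');hsv=cv2.cvtColor(im,cv2.COLOR_BGR2HSV)
  m=cv2.inRange(hsv,(6,140,120),(22,255,255));k,l,s,c=cv2.connectedComponentsWithStats(m)
  print(n,[(s[i].tolist()) for i in range(1,k) if s[i][4]>12])
w=cv2.imread('pics/w5.png');hsv=cv2.cvtColor(w,cv2.COLOR_BGR2HSV);print(hsv[85,298],hsv[124,338])
```

```text
wrist [[271, 294, 5, 44, 128], [367, 294, 4, 44, 128]]
top []
scene []
[ 29  97 247] [ 29  92 247]
```

send_rows --targets '[0.53, 0, -0.45, 0, -2.9, 0, 0.54, 0, -0.46, 0, -2.9, 0, 0, 0, 0, 0, 0, 0, 0, 0, 0, 0, 0, 0, 0, 0, 0, 0, 0, 0, 0, 0, 0, 0, 0, 0]'

```text
time_s: 23.45
position: [0.4514, 0.3338, 0.264]
tool_rot: [3.12, 0.885, 0.356]
force: [-0.4, -0.3, -0.9]
finger_gap: 0.0175
grasp_force: 49.9
```

send_rows --targets '[-0.8, 0, -0.6, 0, 0, 0, -0.8, 0, -0.6, 0, 0, 0, -0.8, 0, -0.6, 0, 0, 0, -1.2, 0, -0.9, 0, 0, 0, -1.6, 0, -1.2, 0, 0, 0, -1.6, 0, -1.2, 0, 0, 0, -1.6, 0, -1.2, 0, 0, 0, 0, 0, 0, 0, 0, 0]'

```text
time_s: 24.12
position: [0.4475, 0.334, 0.3736]
tool_rot: [3.122, 0.881, 0.358]
force: [-0.1, -0.2, -0.7]
finger_gap: 0.018
grasp_force: 49.9
```

Run:
```python
from plan import *
p,T=now();st=ctrl.read_state();print(p,st['tool_rot'],st['joint_positions'],st['finger_gap'],st['force'])
gp=p-.011*T.as_matrix()[:,2];S=T*rel;lip=gp+S.apply([.129,0,-.065]);print('lip loc',(lip-O)@hx,(lip-O)@hy,lip[2],'dep',np.degrees(np.arcsin(-S.as_matrix()[2,0])))
for n in('wrist','top','scene'):
  c=cam(n,'q_'+n+'.png');im=c['img'];hsv=cv2.cvtColor(im,cv2.COLOR_RGB2HSV)
  m=cv2.inRange(hsv,(5,90,90),(32,255,255));k,l,s,_=cv2.connectedComponentsWithStats(m)
  print(n,'nuts',[(round(a['p'],2),np.round(np.array(a['bbox'])*[640,400,640,400])) for a in ctrl.look_for('walnut_0',c)[:8]],[(round(a['p'],2),np.round(np.array(a['bbox'])*[640,400,640,400])) for a in ctrl.look_for('scoop',c)[:1]],'col',[s[i].tolist() for i in range(1,k) if s[i][4]>20])
  print('bin_in pred',proj(c,O-.05*hx+[0,0,.06]))
```

```text
[0.448 0.334 0.374] [3.122 0.881 0.358] [0.555 0.658 1.093 0.172 2.257 1.806] 0.017954118378976678 [-0.055 -0.15  -0.733]
lip loc -0.058107301322548426 0.0005802555406072829 0.23628538521657017 dep 60.43591243405073
wrist nuts [] [(0.81, array([267.,  57., 373., 294.]))] col [[313, 11, 9, 3, 21], [436, 11, 49, 27, 132], [404, 32, 129, 201, 12007], [126, 133, 18, 26, 241], [259, 158, 33, 50, 715], [271, 282, 12, 57, 356], [360, 282, 12, 57, 345], [147, 353, 333, 12, 2356]]
bin_in pred (np.float64(317.9351202789692), np.float64(-71.23133069880097))
top nuts [] [] col [[47, 126, 8, 9, 32], [196, 140, 39, 55, 1058], [212, 187, 5, 8, 23], [519, 191, 69, 58, 1254], [547, 287, 12, 3, 22], [254, 300, 17, 42, 258], [266, 307, 22, 40, 446], [280, 312, 26, 39, 560], [301, 317, 21, 38, 307], [320, 323, 194, 77, 9554], [515, 362, 48, 38, 1319], [30, 379, 70, 21, 825]]
bin_in pred (np.float64(202.9542112503753), np.float64(209.25018010232654))
scene nuts [] [(0.63, array([170.,  91., 204., 154.]))] col [[178, 154, 67, 60, 912], [622, 202, 10, 13, 49], [632, 218, 8, 14, 63], [564, 237, 10, 10, 56], [579, 238, 56, 87, 1877], [534, 260, 26, 42, 467], [625, 264, 15, 41, 271], [550, 305, 30, 17, 304]]
bin_in pred (np.float64(197.50903752158473), np.float64(205.24627656506308))
```

The measured load fell by about 0.7 N, the weight of the nuts, and none are seen in the scoop. Levelling the scoop and carrying it back.

send_rows --targets '[-0.72, 0, 1.25, 0, 6, 0, -0.72, 0, 1.25, 0, 6, 0, -0.72, 0, 1.25, 0, 6, 0, -0.72, 0, 1.25, 0, 6, 0, -0.72, 0, 1.25, 0, 6, 0, -0.72, 0, 1.25, 0, 6, 0, -0.72, 0, 1.25, 0, 6, 0, -0.72, 0, 1.25, 0, 6, 0]'

```text
time_s: 25.23
position: [0.3567, 0.2974, 0.3121]
tool_rot: [3.129, 0.044, 0.372]
force: [-0.5, -0.6, 0.1]
finger_gap: 0.0177
grasp_force: 49.9
```

send_rows --targets '[-0.72, 0, 1.25, 0, 6, 0, -0.72, 0, 1.25, 0, 6, 0, -0.2, 1.5, 0, 0, 0, 0, -0.4, 3, 0, 0, 0, 0, -0.4, 3, 0, 0, 0, 0, -0.4, 3, 0, 0, 0, 0, -0.4, 3, 0, 0, 0, 0, -0.4, 3, 0, 0, 0, 0]'

```text
time_s: 25.9
position: [0.3832, 0.1291, 0.2856]
tool_rot: [3.128, -0.159, 0.375]
force: [0.5, 0.7, -1.5]
finger_gap: 0.0179
grasp_force: 49.9
```

send_rows --targets '[-0.4, 3, 0, 0, 0, 0, -0.4, 3, 0, 0, 0, 0, -0.4, 3, 0, 0, 0, 0, -0.4, 3, 0, 0, 0, 0, -0.4, 3, 0, 0, 0, 0, -0.4, 3, 0, 0, 0, 0, -0.4, 3, 0, 0, 0, 0, -0.4, 3, 0, 0, 0, 0]'

```text
time_s: 26.57
position: [0.4413, -0.1061, 0.2838]
tool_rot: [3.128, -0.159, 0.374]
force: [-0.0, 0.8, -1.4]
finger_gap: 0.0176
grasp_force: 49.9
```

Run:
```python
from plan import *
for n in('top','wrist'):
  c=cam(n,'r_'+n+'.png')
  print(n,'nuts',[(round(a['p'],2),np.round(np.array(a['bbox'])*[640,400,640,400])) for a in ctrl.look_for('walnut_0',c)[:8]],[(round(a['p'],2),np.round(np.array(a['bbox'])*[640,400,640,400])) for a in ctrl.look_for('scoop',c)[:1]])
  if n=='top':
    hsv=cv2.cvtColor(c['img'],cv2.COLOR_RGB2HSV)[170:225,160:245];m=cv2.inRange(hsv,(3,90,60),(25,255,255));k,l,s,_=cv2.connectedComponentsWithStats(m);print([s[i].tolist() for i in range(1,k) if s[i][4]>5])
    print('edge pred',[np.round(proj(c,O-.092*hx+y*hy+[0,0,.129]),1) for y in(-.071,.071)])
p,T=now();st=ctrl.read_state();print(p,st['tool_rot'],st['joint_positions'],st['finger_gap'])
B=R.from_euler('xyz',[3.129,-.174,.227]);b=np.array([.4564,-.1603,.0585])
print('turn',diff(p,T,p,B)[1],'shift',diff(p,B,b,B)[0])
```

```text
top nuts [(0.6, array([182., 191., 188., 199.])), (0.47, array([200., 190., 211., 196.]))] []
[[0, 0, 75, 25, 826], [20, 17, 37, 13, 299], [37, 47, 7, 8, 50]]
edge pred [array([223.1, 212.4]), array([172.3, 218.6])]
wrist nuts [] [(0.58, array([269.,  53., 375., 298.]))]
[ 0.441 -0.104  0.284] [ 3.128 -0.159  0.375] [-0.304 -0.062  1.997  0.102  1.077  0.851] 0.017375803720064312
turn [-1.374  0.741  8.364] shift [-3.685  5.561 22.284]
```

send_rows --targets '[0, 0, 0, -0.7, 0.37, 4.2, 0, 0, 0, -0.7, 0.37, 4.2, -1.85, 2.8, 0, 0, 0, 0, -1.85, 2.8, 0, 0, 0, 0, 0, 0, 3, 0, 0, 0, 0, 0, 3, 0, 0, 0, 0, 0, 3, 0, 0, 0, 0, 0, 3, 0, 0, 0]'

```text
time_s: 27.53
position: [0.4395, -0.1633, 0.1594]
tool_rot: [3.127, -0.176, 0.227]
force: [0.4, -0.2, -1.7]
finger_gap: 0.0178
grasp_force: 49.9
```

send_rows --targets '[0, 0, 2.5, 0, 0, 0, 0, 0, 2.5, 0, 0, 0, 0, 0, 2, 0, 0, 0, 0, 0, 1.3, 0, 0, 0, 0, 0, 0.8, 0, 0, 0, 0, 0, 0.3, 0, 0, 0, 0, 0, 0, 0, 0, 0, 0, 0, 0, 0, 0, 0]'

```text
time_s: 28.2
position: [0.4561, -0.1616, 0.0683]
tool_rot: [3.127, -0.176, 0.227]
force: [-0.6, -0.5, -1.9]
finger_gap: 0.0175
grasp_force: 49.9
```

Run:
```python
from plan import *
p,T=now();st=ctrl.read_state();print(p,st['tool_rot'],st['force'])
S=(T*rel).as_matrix();gp=p-.011*T.as_matrix()[:,2]
print('bottom corners z',[round((gp+S@np.array([x+.081,y,-.068]))[2],4) for x in(-.048,.048) for y in(-.035,.035)])
B=R.from_euler('xyz',[3.129,-.174,.227]);b=np.array([.4564,-.1603,.058])
print(diff(p,T,b,B))
```

```text
[ 0.456 -0.162  0.068] [ 3.127 -0.176  0.227] [-0.64  -0.476 -1.886]
bottom corners z [np.float64(0.0112), np.float64(0.0111), np.float64(0.0114), np.float64(0.0113)]
(array([-0.12 , -0.138,  1.021]), array([ 0.096, -0.097,  0.003]))
```

send_rows --targets '[0, 0, 0.5, 0, 0, 0, 0, 0, 0.3, 0, 0, 0, 0, 0, 0.15, 0, 0, 0, 0, 0, 0, 0, 0, 0, 0, 0, 0, 0, 0, 0]'

```text
time_s: 28.62
position: [0.4573, -0.1617, 0.0583]
tool_rot: [3.128, -0.175, 0.226]
force: [-0.8, -0.0, -1.5]
finger_gap: 0.0178
grasp_force: 49.9
```

send_rows --targets '[0, 0, 0.08, 0, 0, 0, 0, 0, 0, 0, 0, 0]'

```text
time_s: 28.78
position: [0.4574, -0.1619, 0.058]
tool_rot: [3.127, -0.175, 0.226]
force: [-7.0, -1.7, 11.7]
finger_gap: 0.0175
grasp_force: 49.9
```

Contact, with the force turning to +11.7 N. Releasing slowly and lifting straight out along the tool axis.

send_rows --targets '[0, 0, -0.03, 0, 0, 0, 0, 0, 0, 0, 0, 0, 0, 0, 0, 0, 0, 0, 0, 0, 0, 0, 0, 0, 0, 0, 0, 0, 0, 0, 0, 0, 0, 0, 0, 0, 0, 0, 0, 0, 0, 0, 0, 0, 0, 0, 0, 0]' --jaw 0.8

```text
time_s: 29.45
position: [0.4574, -0.1616, 0.0577]
tool_rot: [3.128, -0.175, 0.226]
force: [0.6, -0.4, 1.7]
finger_gap: 0.0691
grasp_force: 0.0
```

send_rows --targets '[0, 0, -1, 0, 0, 0, 0, 0, -2, 0, 0, 0, 0, 0, -3, 0, 0, 0, 0, 0, -3.5, 0, 0, 0, 0, 0, -3.5, 0, 0, 0, 0, 0, -3.5, 0, 0, 0, 0, 0, -3.5, 0, 0, 0, 0, 0, 0, 0, 0, 0]'

```text
time_s: 30.12
position: [0.4248, -0.1683, 0.2618]
tool_rot: [3.121, -0.183, 0.227]
force: [1.1, -1.2, 0.7]
finger_gap: 0.0738
grasp_force: 0.0
```

Run:
```python
from plan import *
for n in('wrist','top','scene'):
  c=cam(n,'z_'+n+'.png')
  print(n,'nuts',[(round(a['p'],2),np.round(np.array(a['bbox'])*[640,400,640,400])) for a in ctrl.look_for('walnut_0',c)[:8]])
  for k,z in [('scoop',0),('scoop_lip',.003),('scoop_grip',.068),('bin_hinge',.02),('bin_pull',.0886),('bin_in',.05)]:
    for a in ctrl.pinpoint(k,c)[:1]: print('  ',k,round(a['p'],2),np.round(np.array(a['xy'])*[640,400]),onz(c,a['xy'],z))
p,T=now();st=ctrl.read_state();print(p,st['tool_rot'],st['finger_gap'],st['force'])
```

```text
wrist nuts []
   scoop 0.63 [163.  73.] [0.557 0.095 0.   ]
   scoop_lip 0.65 [322.  94.] [ 0.579 -0.14   0.003]
   scoop_grip 0.96 [319. 180.] [ 0.456 -0.163  0.068]
   bin_in 0.48 [316.  94.] [ 0.565 -0.134  0.05 ]
top nuts [(0.57, array([180., 192., 191., 197.]))]
   bin_hinge 0.68 [204. 196.] [0.522 0.365 0.02 ]
   bin_pull 0.76 [202. 220.] [0.43  0.325 0.089]
   bin_in 0.73 [199. 182.] [0.551 0.385 0.05 ]
scene nuts [(0.64, array([163., 167., 233., 213.]))]
   scoop 0.75 [348. 265.] [ 0.537 -0.152  0.   ]
   scoop_lip 0.94 [351. 258.] [ 0.566 -0.146  0.003]
   scoop_grip 0.73 [333. 256.] [ 0.457 -0.156  0.068]
   bin_hinge 0.84 [205. 209.] [0.522 0.369 0.02 ]
   bin_pull 0.62 [188. 201.] [0.432 0.337 0.089]
   bin_in 0.7 [212. 193.] [0.576 0.393 0.05 ]
[ 0.423 -0.167  0.255] [ 3.128 -0.175  0.226] 0.07369188209341972 [-0.711  0.66   0.084]
```

send_rows --targets '[0.2, -3.8, 0, 0, 0, 0, 0.2, -3.8, 0, 0, 0, 0, 0.2, -3.8, 0, 0, 0, 0, 0.2, -3.8, 0, 0, 0, 0, 0.2, -3.8, 0, 0, 0, 0, 0.2, -3.8, 0, 0, 0, 0, 0.2, -3.8, 0, 0, 0, 0, 0.2, -3.8, 0, 0, 0, 0]'

```text
time_s: 31.98
position: [0.3701, 0.1348, 0.2538]
tool_rot: [3.128, -0.176, 0.226]
force: [0.9, 0.3, -0.2]
finger_gap: 0.0736
grasp_force: 0.0
```

send_rows --targets '[0.2, -3.8, 0, 0, 0, -4.2, 0.2, -3.8, 0, 0, 0, -4.2, 0.2, -3.8, 0, 0, 0, 0, 0.2, -3.8, 0, 0, 0, 0, 0, 0, 0, 0, 0, 0, 0, 0, 0, 0, 0, 0, 0, 0, 0, 0, 0, 0]'

```text
time_s: 32.57
position: [0.3311, 0.2795, 0.25]
tool_rot: [3.101, -0.17, 0.376]
force: [-0.4, -1.0, -0.3]
finger_gap: 0.073
grasp_force: 0.0
```

Run:
```python
from plan import *
c=cam('wrist','y_wrist.png')
print('nuts',[(round(a['p'],2),np.round(np.array(a['bbox'])*[640,400,640,400])) for a in ctrl.look_for('walnut_0',c)[:10]])
hsv=cv2.cvtColor(c['img'],cv2.COLOR_RGB2HSV);m=cv2.inRange(hsv,(3,110,70),(24,255,255))[:250];k,l,s,_=cv2.connectedComponentsWithStats(m);print([s[i].tolist() for i in range(1,k) if s[i][4]>20])
for th in(.6,.65,.7,.72): print(th,[np.round(proj(c,O-.142*np.sin(th)*hx+y*hy+[0,0,.02+.142*np.cos(th)]),1) for y in(-.075,.075)])
for a in ctrl.regions_of('bin_front',c)[:1]:
  mk=a['mask'];print(a['p'],np.array(a['bbox'])*[640,400,640,400])
g=cv2.cvtColor(c['img'],cv2.COLOR_RGB2GRAY)
for u in(270,290,350,370): print(u,g[85:150,u].tolist())
for n in ('tin','spice','shaker','timer'):
  for a in ctrl.pinpoint(n,c)[:1]: print(n,a['p'],onz(c,a['xy'],0))
```

```text
nuts [(0.86, array([286.,  29., 306.,  54.])), (0.82, array([323.,  27., 337.,  48.])), (0.72, array([297.,  24., 318.,  41.])), (0.69, array([251.,  25., 272.,  50.])), (0.67, array([305.,  29., 329.,  56.])), (0.58, array([271.,  25., 290.,  47.]))]
[[252, 23, 20, 24, 376], [275, 22, 65, 32, 1437], [303, 105, 10, 26, 233], [449, 177, 58, 56, 2518], [409, 234, 41, 16, 227]]
0.6 [array([384.4,  89.2]), array([231.2,  88.8])]
0.65 [array([383.2,  96.2]), array([232.6,  96. ])]
0.7 [array([382. , 102.8]), array([234. , 102.8])]
0.72 [array([381.5, 105.4]), array([234.6, 105.4])]
0.97 [221.888   0.    390.72  134.08 ]
270 [214, 212, 212, 213, 213, 216, 224, 230, 228, 219, 211, 208, 205, 201, 198, 186, 162, 141, 148, 152, 151, 140, 129, 122, 117, 114, 116, 111, 109, 117, 127, 141, 148, 151, 150, 165, 172, 156, 172, 195, 216, 231, 231, 230, 227, 227, 227, 223, 214, 213, 221, 226, 220, 214, 214, 215, 215, 218, 217, 208, 200, 208, 220, 226, 229]
290 [213, 213, 213, 213, 213, 213, 220, 231, 230, 219, 210, 208, 203, 200, 198, 190, 168, 145, 150, 153, 152, 151, 153, 150, 145, 144, 150, 153, 15
[... 233 characters left out ...]
222, 212, 206, 202, 200, 196, 191, 176, 186, 219, 221, 217, 212, 212, 217, 219, 221, 220, 219, 220, 220, 221, 220, 222, 222, 221, 220, 222, 225, 227, 226, 228, 231, 231, 229, 226, 226, 229, 232, 231, 231, 231, 231, 230, 228, 227, 228, 228, 227, 229, 228, 229, 228, 228, 228, 227]
370 [211, 211, 208, 206, 204, 206, 212, 223, 229, 225, 214, 205, 201, 199, 195, 191, 178, 182, 220, 230, 230, 229, 230, 229, 229, 230, 229, 229, 229, 230, 230, 231, 231, 231, 232, 233, 233, 233, 233, 233, 233, 232, 226, 217, 212, 213, 214, 213, 211, 210, 211, 209, 202, 205, 216, 222, 226, 227, 229, 230, 230, 229, 229, 230, 230]
tin 0.91 [0.405 0.076 0.   ]
spice 0.79 [0.552 0.099 0.   ]
timer 0.26 [0.446 0.334 0.   ]
```

```bash
python3 -c "
from rig import ctrl
print(ctrl.close_job())"
```

```text
the job is handed in; nothing more can be done
None
```

The job is handed in at about 33 s of the 72 s allowed: the bin is open to its stop with all six walnuts detected inside it, and the empty scoop stands upright back at its spot on the cooktop. I saw no sign of anything nearby being disturbed, though the timer and shaker were not re-measured at the end.

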